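# Seat check on the hub bolt rack

### The job

Check the spring seats of the hub bolt rack in fitting order: with the closed fingertips press lightly down on the head of the tallest bolt until it gives a few millimetres and let it rise again, then do the same to the T-headed bolt and then to the shortest bolt, one at a time. Press gently, do not grip or lift any bolt, and leave the two plain bolts of middle height untouched and the height gauge, clamp and washer where they are.

Things in the scene. Friction and masses are not known exactly. Their poses are not given: they have to be found in the camera images.
- rack: Fixed white oak rack, 320 (its y) x 60 (x) x 44 mm high, origin centred under it. Five 18 mm square slots at y -120, -60, 0, 60, 120 mm, an upright bolt in each; which bolt is where varies. Each bolt stands on a spring seat of 10 mm travel: about 1 to 2 N down on the head starts it, then it sinks about 1.6 mm per newton, bottoms at 7 to 8 N and rises again when let go.
- tall_bolt: The tallest bronze bolt: shank 16 mm, hexagonal head 28 mm across flats and 12 mm thick, 92 mm long overall, loose (about 0.22 kg). Origin at the centre of its foot (on the seat, 16 mm above the table), z up the shank, so the flat top of the head is 92 mm above the origin and 108 mm above the table.
- tee_bolt: The T-headed bronze bolt: shank 16 mm, head a straight bar 56 mm (its own x) by 18 mm (y) by 12 mm thick lying roughly across the rack, 70 mm long overall, loose (about 0.20 kg). Origin at the centre of its foot (on the seat, 16 mm above the table), z up the shank, so the flat top of the bar is 70 mm above the origin and 86 mm above the table.
- short_bolt: The shortest bronze bolt: shank 16 mm, hexagonal head 28 mm across flats and 12 mm thick, 50 mm long overall, loose (about 0.15 kg). Origin at the centre of its foot (on the seat, 16 mm above the table), z up the shank, so the flat top of the head is 50 mm above the origin and 66 mm above the table.
- plain_bolt_a: One of the two identical plain bronze bolts of middle height, to be left alone: shank 16 mm, hexagonal head 28 mm across flats, 70 mm long overall, loose (about 0.18 kg). Origin at the centre of its foot (on the seat, 16 mm above the table), z up the shank, the top of the head 86 mm above the table.
- plain_bolt_b: One of the two identical plain bronze bolts of middle height, to be left alone: shank 16 mm, hexagonal head 28 mm across flats, 70 mm long overall, loose (about 0.18 kg). Origin at the centre of its foot (on the seat, 16 mm above the table), z up the shank, the top of the head 86 mm above the table.
- height_gauge: Bystander, loose (1.6 kg): chrome height gauge on the table off the rack's -y end, base 100 x 70 x 30 mm with an upright beam to 220 mm height. Origin at the centre of its underside.
- bench_clamp: Bystander, loose (0.95 kg): black steel bench clamp on the table off the rack's +y end, base 100 x 50 mm, C-shaped, 125 mm high to the top of its knurled screw. Origin at the centre of its underside.
- lock_washer: Bystander, loose: brass lock washer, 52 mm across, 28 mm hole, 6 mm thick, lying flat on the table on the far (+x) side of the rack. Origin at the centre of its underside.
Not all that is in view belongs to the job. Leave any black or green look-alike of the short_bolt alone.

How it is judged:
By the outcome, as a careful person would: the job done as asked, in the order asked, and still so for the second after the job is handed in, with the robot touching nothing.
It also fails if it takes over 48 s, if anything falls off the work surface, if the arm or the gripper's body presses on something with over 40 N, if the wrist force passes 120 N, or if a joint passes its speed limit or range.

### The arm

A 6-joint arm with a two-finger parallel gripper is mounted at the origin on the work surface. World frame = base frame: x ahead of the robot, y to its left, z up, the work surface at z = 0. Lengths are in m, angles in rad, forces in N, time in s.
With the tool pointing down it reaches from about 0.35 to 0.85 m from the base axis. Payload 8.1 kg.
Tool frame: the origin (TCP) lies on the centre line of the jaws, within the pads' length; the fingertips stand 19 mm ahead of it and the grasp point (between the pads) is the TCP; z points along the fingers, y is the direction in which the jaws open and shut (so a half turn about z gives the same grasp; the last joint's range is limited). The gripper opens to 85 mm and grips with 20 to 120 N. Pads are 22 mm wide; open, the fingers measure 114 mm over their backs; the gripper's body (76 mm by 85 mm) begins 54 mm behind the grasp point. The pads swing forward as they close: fully open they stand 13 mm farther back than shut.
Start: joints at [-1.216, 0.13, 1.488, -0, 1.523, -0.085], TCP at [0.255, -0.543, 0.219] pointing down, gripper open.
Joint ranges: [-2.96, 2.96], [-0.89, 2.26], [0.02, 2.5], [-1.34, 4.48], [0, 2.73], [-2.66, 2.66]. Speed limits (rad/s): [2.39, 2.39, 2.79, 3.14, 3.14, 3.14].

### API

Orientations are given as a unit quaternion [x, y, z, w].
In Python, from station import * gives the robot as it stands. The module is installed in compiled form; this text tells all that it offers.
- The arm moves only by the shell command python3 -m jog 'ROWS' [FORCE]. ROWS is JSON, a list that holds one entry, the list of rows, each a list of 5 numbers: the shift along the world's x, y, z in cm, then the turn about the world's z in degrees, then the finger opening in cm, from 0 to 8.54. In form: [[[tx, ty, tz, yaw, gripper], ...]]. A call has 1 to 8 rows; each row shifts and turns the commanded pose from where the row before left it; what a row does not reach is not made up. A row lasts 1/10 s, in which the tool goes at most 50 mm and 8.59 degrees, less where a joint would pass 70% of its speed; a pose out of reach is approached as far as the arm can. A call is refused whole if a number of a shift passes 5 or a number of a turn 8.59, either way. A call with a gripper value outside its range is refused whole. The fingers move at their own pace and stop on an object; FORCE is the grip in N (left out, the last holds). Time passes only in rows, so rows that do not move let the fingers close. It gives the time, the measured TCP pose, the force and the opening at its end, in the units of the state.
- observe(): the state, without advancing time (a new reading comes with each control period).
- camera(name): name is "scene" or "top"; returns the picture (480x640x3 uint8, red, green, blue); there is no depth.
- get_calibration(name): a dict with "mtx" (3x3 intrinsics, pixels), "k1" (the pictures are not rectified: a ray, as slopes to the right and down, at radius r is drawn at 1 + k1 r^2 times it, then the intrinsics apply), "R" (3x3) and "t" (3): a world point X has camera coordinates R X + t. Camera axes: x right, y down, z forward; pixel columns grow to the right and rows downward; lengths in m; the calibration is good to about 2 mm. A picture is of the moment at which its call begins. get_calibration takes no time and is no camera call.
- close_job(): hands the job in, once; it reports no verdict.
Trained networks look in the newest picture that a camera, given by its name, has taken for a name from the list of things; names that differ only in an ending like _2 or _b are one class to them, and where a whole thing is asked for, a point or a joint stands for the part that bears it (a point fixed in the world has none). Each returns a list of dicts, best first, with "confidence" (0 to 1); they miss things now and then, are a little off and sometimes report something else, mostly with a low value. They report only what shows in the picture. A call takes as long as a camera call. They do not tell look-alikes from the thing itself.
- boxes_of(label, camera): "at" ([column, row] in pixels, amid what is visible of it).
The state is a dict: "time_s": time; "joints": joint angles; "joint_vel": joint speeds; "tau": joint torques, N m; "tool_pos": TCP position; "tool_rot": TCP orientation; "contact_force": force on the tool from outside, world axes, zero at the start; "torque": the same for the moment, N m; "grip_width": opening from 0.0 (shut) to 1.0 (fully open).
Only numpy, scipy, OpenCV 4.12 (cv2) and the standard library are available. Lean on these libraries where they do the work, as an engineer would, in place of code of your own. Each camera call takes 0.05 s, during which the arm holds its last target.

## Working session

There is one attempt and no reset: what is moved stays moved. The work goes in short steps, Python scripts to look and compute and a shell command to move; the robot and the scene stay as the last step left them, time stands still between calls to the robot, and variables do not carry over. Pictures are saved under pics/ and viewed, and the job is handed in when it is done.

```bash
mkdir -p pics
python3 - <<'E'
from station import *
import cv2
s=observe(); print({k:(np.round(v,3).tolist() if not isinstance(v,float) else v) for k,v in s.items()} if 'np' in globals() else s)
for n in("scene","top"):
    im=camera(n); cv2.imwrite(f"pics/{n}0.png",im[:,:,::-1])
    c=get_calibration(n); print(n,c)
    for l in("tall_bolt","tee_bolt","short_bolt","plain_bolt_a","rack","height_gauge","bench_clamp","lock_washer"):
        print(l,[(b["at"],round(b["confidence"],2)) for b in boxes_of(l,n)])
E
```

```text
{'time_s': 0.0, 'joints': array([-1.21638301e+00,  1.31180581e-01,  1.48929232e+00, -1.21645994e-05,
        1.52300310e+00, -8.54048762e-02]), 'joint_vel': array([-0.00054643, -0.00130029, -0.00119977,  0.00040089,  0.00049458,
        0.00186543]), 'tau': array([ 1.09594039e-04, -5.69412446e+01, -5.00548625e+01, -5.89867227e-05,
        1.49944983e-02,  1.76340222e-05]), 'tool_pos': array([ 0.25527593, -0.54234401,  0.2180257 ]), 'tool_rot': array([ 9.75916786e-01,  2.18141102e-01, -1.32297829e-04, -9.32354491e-04]), 'contact_force': array([-0.09670775, -0.60792731,  0.21051246]), 'torque': array([-0.04539868, -0.00015246, -0.08420814]), 'grip_width': 0.9983821347962778}
scene {'mtx': array([[470.48993788,   0.        , 327.44698703],
       [  0.        , 470.48993788, 236.58280257],
       [  0.        ,   0.        ,   1.        ]]), 'k1': 0.01254866405733247, 'R': array([[-0.57354442,  0.81913895,  0.0076277 ],
       [ 0.6255646 ,  0.44398135, -0.64152124],
       [-0.52888159, -0.36316931, -0.76706735]]), 't': array([ 0.30172332, -0.32012214,  1.15003833])}
tall_bolt [([316.2
[... 483 characters left out ...]
.46825316],
       [  0.        , 533.99159679, 244.31784821],
       [  0.        ,   0.        ,   1.        ]]), 'k1': -0.006125545103276088, 'R': array([[-0.01302752, -0.99967631,  0.021853  ],
       [-0.98929341,  0.00970902, -0.14561688],
       [ 0.14535757, -0.02351606, -0.98909968]]), 't': array([0.02697152, 0.58541289, 0.88946481])}
tall_bolt [([312.7, 223.1], 0.76), ([347.3, 230.4], 0.34)]
tee_bolt [([349.7, 227.7], 0.74)]
short_bolt [([384.8, 235.3], 0.7), ([277.0, 224.9], 0.56), ([262.3, 286.9], 0.51)]
plain_bolt_a [([383.6, 235.6], 0.6)]
rack [([305.2, 234.5], 0.98)]
height_gauge [([470.6, 257.9], 0.67)]
bench_clamp [([157.1, 213.8], 0.84)]
lock_washer [([290.4, 176.5], 0.75)]
```

View pics/scene0.png

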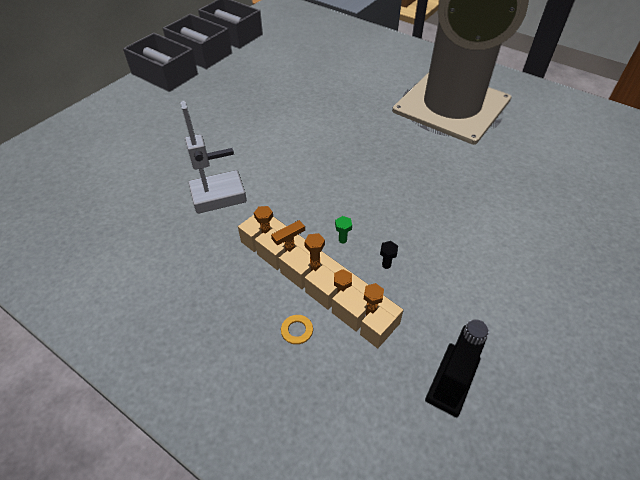

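View pics/top0.png

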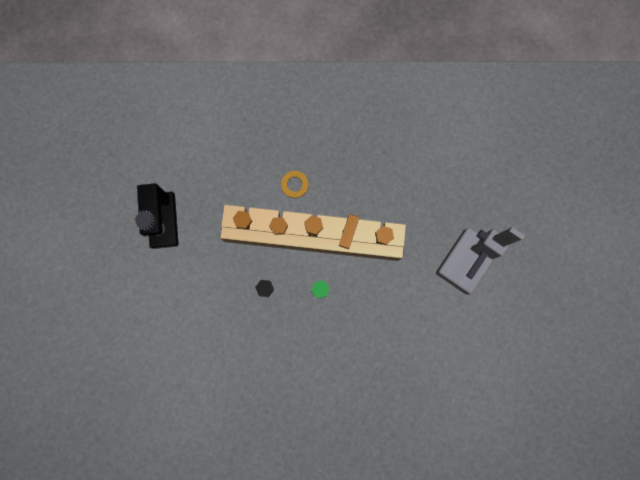

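Run:
```python
import cv2
a=cv2.imread("pics/scene0.png")[190:350,240:420]; cv2.imwrite("pics/scene_crop.png",cv2.resize(a,None,fx=3.7,fy=3.7,interpolation=cv2.INTER_CUBIC))
a=cv2.imread("pics/top0.png")[190:310,220:420]; cv2.imwrite("pics/top_crop.png",cv2.resize(a,None,fx=4,fy=4,interpolation=cv2.INTER_CUBIC))
```

```text
(no output)
```

View pics/scene_crop.png

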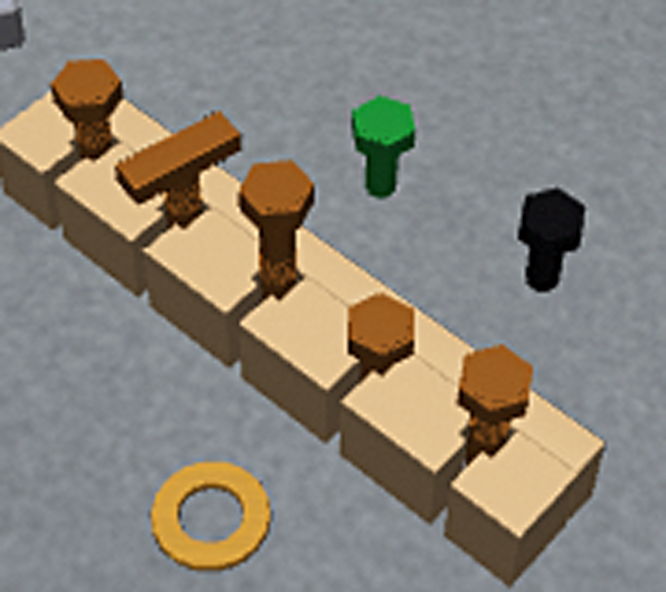

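View pics/top_crop.png

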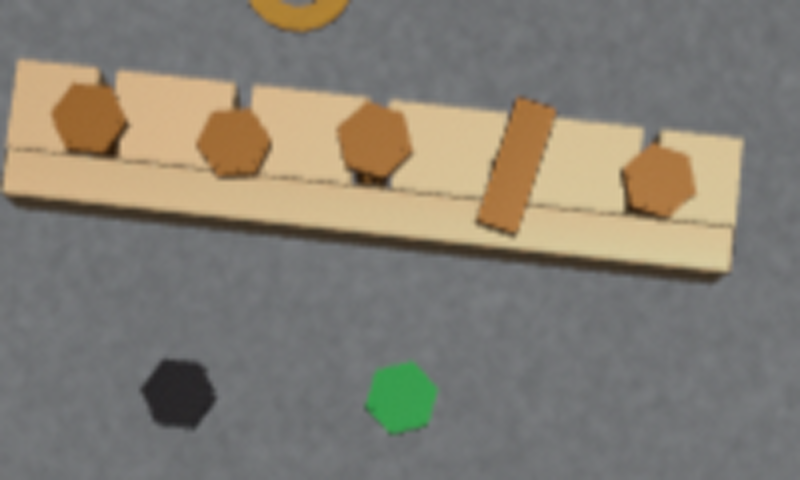

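```bash
cat > h.py <<'E'
import numpy as np, cv2
from station import *
def ray(n,uv):
    c=get_calibration(n);K=c["mtx"];k=c["k1"]
    p=cv2.undistortPoints(np.array([[uv]],float),K,np.array([k,0,0,0.]))[0,0]
    d=c["R"].T@np.array([p[0],p[1],1]);o=-c["R"].T@c["t"];return o,d
def atz(n,uv,z):
    o,d=ray(n,uv);return o+d*(z-o[2])/d[2]
def proj(n,X):
    c=get_calibration(n);p=c["R"]@np.array(X)+c["t"];p=p[:2]/p[2];p=p*(1+c["k1"]*(p@p));return (c["mtx"]@[p[0],p[1],1])[:2]
E
python3 - <<'E'
from h import *
for n,box in(("top",(190,270,220,420)),("scene",(190,310,240,400))):
    im=cv2.imread(f"pics/{n}0.png");hsv=cv2.cvtColor(im,cv2.COLOR_BGR2HSV)
    m=((hsv[...,0]<16)&(hsv[...,1]>165)&(hsv[...,2]>110)).astype(np.uint8)
    q=np.zeros_like(m);r=box;q[r[0]:r[1],r[2]:r[3]]=m[r[0]:r[1],r[2]:r[3]]
    k,l,st,ce=cv2.connectedComponentsWithStats(q)
    for i in range(1,k):
        if st[i,4]>40:
            print(n,st[i].tolist(),ce[i].round(1),[ (z,(atz(n,ce[i],z)[:2]*1000).round(1).tolist()) for z in(.066,.086,.108)])
E
```

```text
top [234, 212, 17, 16, 203] [241.9 219.3] [(0.066, [626.6, 151.0]), (0.086, [622.7, 148.5]), (0.108, [618.4, 145.9])]
top [270, 218, 17, 16, 181] [278.1 225.4] [(0.066, [615.6, 89.4]), (0.086, [611.9, 88.3]), (0.108, [607.8, 87.2])]
scene [254, 206, 18, 13, 161] [262.7 212. ] [(0.066, [581.7, -100.8]), (0.086, [594.8, -87.2]), (0.108, [609.3, -72.2])]
scene [272, 220, 33, 21, 260] [287.4 230.2] [(0.066, [589.9, -39.1]), (0.086, [602.7, -27.6]), (0.108, [616.9, -14.9])]
scene [305, 234, 19, 14, 206] [314.2 240.3] [(0.066, [581.5, 11.1]), (0.086, [594.6, 21.0]), (0.108, [609.1, 31.9])]
scene [334, 270, 18, 16, 217] [342.5 277.1] [(0.066, [616.4, 91.6]), (0.086, [628.4, 98.8]), (0.108, [641.6, 106.8])]
scene [364, 283, 20, 18, 252] [373.6 291.7] [(0.066, [611.4, 145.6]), (0.086, [623.5, 151.1]), (0.108, [636.9, 157.2])]
```

```bash
python3 -m jog '[[[0,0,4,0,0],[0,0,4,8,0],[1,3,0,8,0],[1,4,0,8,0],[1,4,0,8,0],[1,4,0,8,0],[1,4,0,8,0],[1,4,0,8,0]]]' 20
python3 - <<'E'
from h import *
print((atz("top",(313.6,224.6),.108)*1000).round(1),(atz("top",(349,231.5),.086)*1000).round(1))
# predicted pixel of line-fitted heads
P=np.array([[623.1,149.8],[616,90.5],[609.1,31.9],[602.7,-27.6],[594.8,-87.2]]);c=P.mean(0);u=np.linalg.svd(P-c)[2][0];u*=np.sign(u[1]);print(c,u)
for k,z in zip((120,60,0,-60,-120),(.086,.066,.108,.086,.086)):
    X=c+u*k;print(k,X.round(1),proj("top",[*X/1000,z]).round(1),proj("scene",[*X/1000,z]).round(1))
E
```

```text
time_s: 1.7
tool_pos: [0.3156, -0.3113, 0.2992]
tool_rot: [0.758, 0.653, 0.0, 0.0]
contact_force: [0.9, -0.4, -0.4]
grip_width: -0.002
[608.6  29.3 108. ] [600.4 -30.   86. ]
[609.14  31.48] [0.11724545 0.99310297]
120 [623.2 150.7] [240.7 219.1] [373.4 291.4]
60 [616.2  91.1] [277.1 225.1] [342.3 276.9]
0 [609.1  31.5] [312.3 224.3] [314.  240.2]
-60 [602.1 -28.1] [347.8 230.5] [287.4 229.8]
-120 [595.1 -87.7] [383.5 234.4] [262.4 211.9]
```

```bash
python3 -m jog '[[[3.2,3.8,0,0,0],[3.2,3.8,0,0,0],[3.2,3.8,0,0,0],[3.2,3.8,0,0,0],[3.2,3.8,0,0,0],[3.2,3.8,0,0,0],[3.2,3.8,0,0,0],[3.2,3.8,0,0,0]]]'
python3 -m jog '[[[3,3,0,0,0],[0.6,0.7,-2,0,0],[0,0,-4,0,0],[0,0,-4,0,0],[0,0,0,0,0],[0,0,0,0,0]]]'
```

```text
time_s: 2.5
tool_pos: [0.5726, -0.0069, 0.2993]
tool_rot: [0.759, 0.651, 0.0, 0.0]
contact_force: [1.3, -1.3, 0.9]
grip_width: 0.001
time_s: 3.1
tool_pos: [0.607, 0.0281, 0.1992]
tool_rot: [0.759, 0.651, -0.001, -0.001]
contact_force: [-0.1, 0.5, 0.9]
grip_width: -0.002
```

```bash
python3 -m jog '[[[0.2,0.3,-3,0,0],[0,0,-2.5,0,0],[0,0,0,0,0],[0,0,0,0,0]]]'
python3 - <<'E'
from h import *
for n,b in(("scene",(160,320,220,430)),("top",(150,310,220,420))):
    im=camera(n)[:,:,::-1][b[0]:b[1],b[2]:b[3]]
    cv2.imwrite(f"pics/{n}1.png",cv2.resize(im,None,fx=3.7,fy=3.7,interpolation=cv2.INTER_CUBIC))
s=observe();print(s["tool_pos"],s["contact_force"])
E
```

```text
time_s: 3.5
tool_pos: [0.6107, 0.0309, 0.1469]
tool_rot: [0.759, 0.651, 0.001, 0.001]
contact_force: [0.6, -0.3, 0.9]
grip_width: -0.003
[0.61140059 0.03090167 0.1476691 ] [ 0.82451718  0.64396672 -0.00509062]
```

View pics/scene1.png

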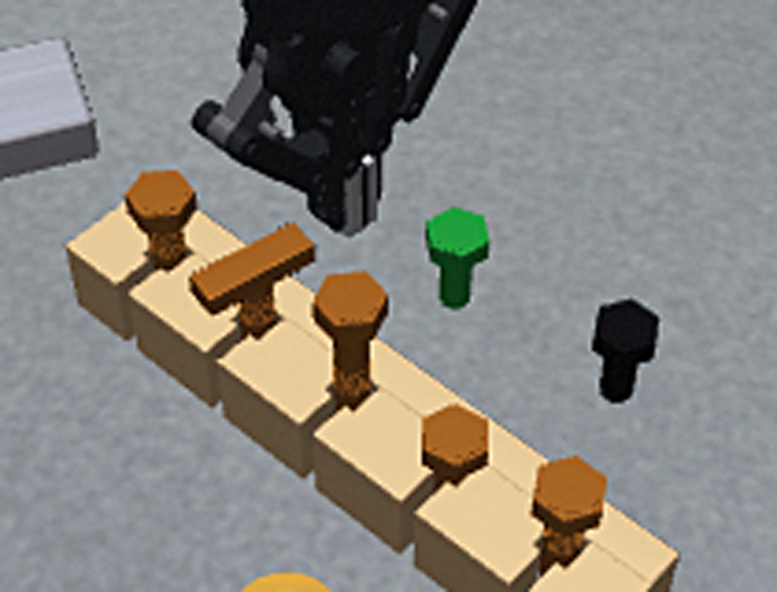

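View pics/top1.png

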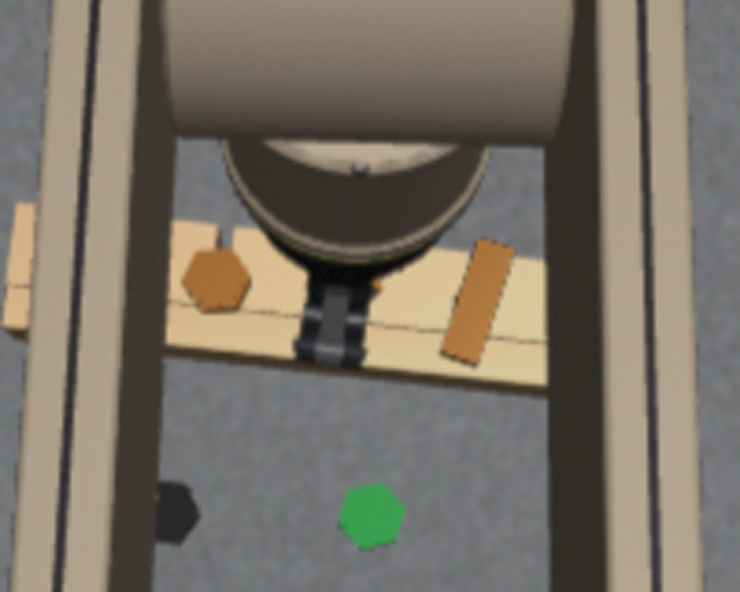

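```bash
python3 -m jog '[[[0,0,0,0,0]]]'
python3 - <<'E'
from h import *
for z in(.1287,.118,.108):print(z,proj("scene",[.611,.031,z]).round(1),proj("scene",[.609,.0305,z]).round(1))
E
python3 -m jog '[[[-0.1,0,-1.2,0,0],[0,0,0,0,0],[0,0,0,0,0]]]'
```

```text
time_s: 3.7
tool_pos: [0.611, 0.031, 0.1469]
tool_rot: [0.759, 0.651, 0.001, 0.001]
contact_force: [0.3, -0.9, -0.0]
grip_width: -0.003
0.1287 [312.8 232.2] [313.3 231.2]
0.118 [312.9 236.7] [313.4 235.7]
0.108 [313.  240.8] [313.5 239.9]
time_s: 4.0
tool_pos: [0.6078, 0.0311, 0.1312]
tool_rot: [0.759, 0.651, -0.001, -0.001]
contact_force: [-0.2, -0.2, 0.2]
grip_width: 0.002
```

Run:
```python
from h import *
s=observe();print(s["tool_pos"],s["contact_force"])
for n,b in(("scene",(180,280,260,380)),("top",(190,270,270,370))):
    im=camera(n)[:,:,::-1][b[0]:b[1],b[2]:b[3]]
    cv2.imwrite(f"pics/{n}2.png",cv2.resize(im,None,fx=6,fy=6,interpolation=cv2.INTER_CUBIC))
    print((np.array(proj(n,[.6085,.031,.112]))-[b[2],b[0]])*6)
s=observe();print(s["tool_pos"],s["contact_force"])
```

```text
[0.60778825 0.03111594 0.13122908] [-0.1970622  -0.19047111  0.23433771]
[323.47008136 348.94589554]
[255.68590258 205.4272444 ]
[0.60835004 0.03111444 0.13195827] [-0.13656383  0.69013872 -0.51887904]
```

View pics/scene2.png

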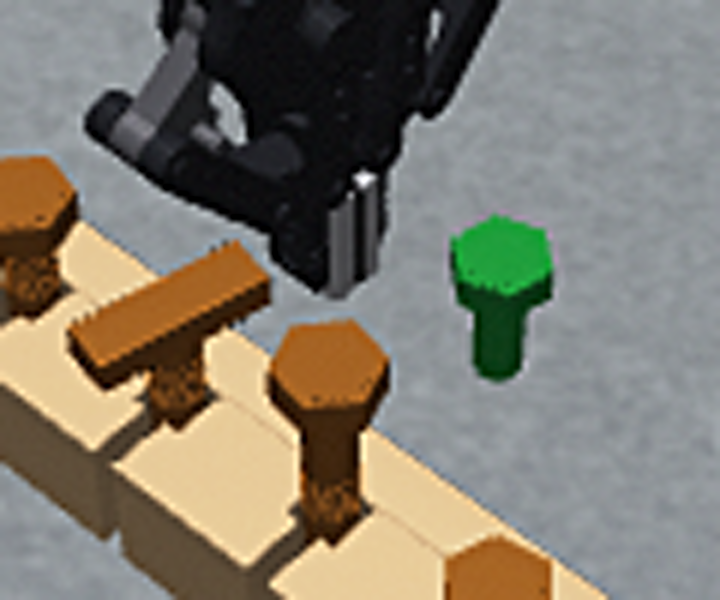

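View pics/top2.png

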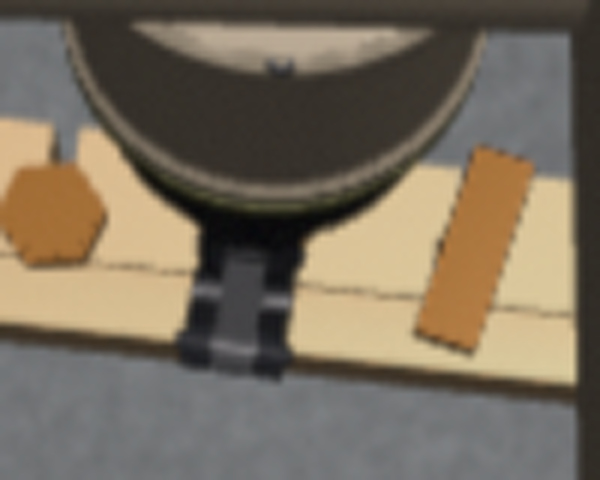

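Run:
```python
from h import *
s=observe();print(s["tool_pos"],s["joints"].round(3),s["tool_rot"])
im=camera("scene")[:,:,::-1].copy();t=camera("top")[:,:,::-1].copy()
b=(60,260,210,430);c=cv2.resize(im[b[0]:b[1],b[2]:b[3]],None,fx=3,fy=3,interpolation=cv2.INTER_CUBIC)
x,y,_=s["tool_pos"]
for z in np.arange(.108,.36,.02):
    p=(proj("scene",[x,y,z])-[b[2],b[0]])*3;cv2.circle(c,tuple(p.astype(int)),2,(0,255,255),-1)
    p=proj("top",[x,y,z]);cv2.circle(t,tuple(p.astype(int)),2,(0,255,255),-1)
cv2.imwrite("pics/scene3.png",c);cv2.imwrite("pics/top3.png",t)
```

```text
[0.60835004 0.03111444 0.13195827] [-0.033  0.21   1.56   0.     1.372  0.121] [ 7.59270344e-01  6.50775315e-01 -1.32943246e-04 -1.27917956e-04]
```

View pics/scene3.png

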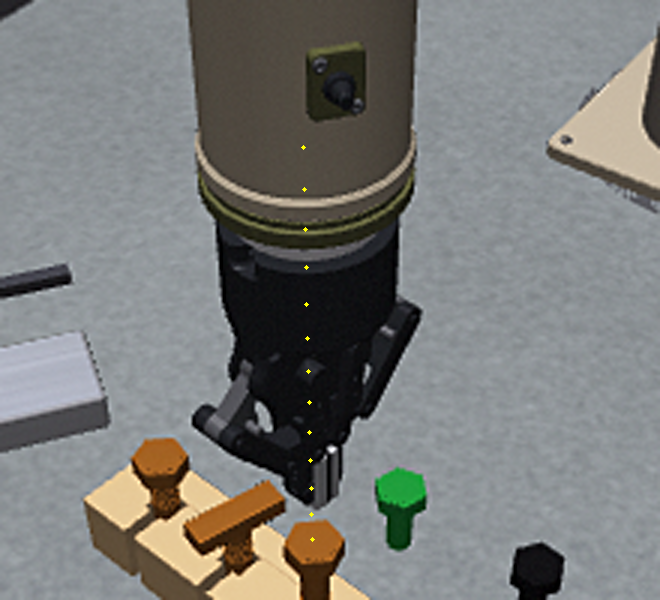

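View pics/top3.png

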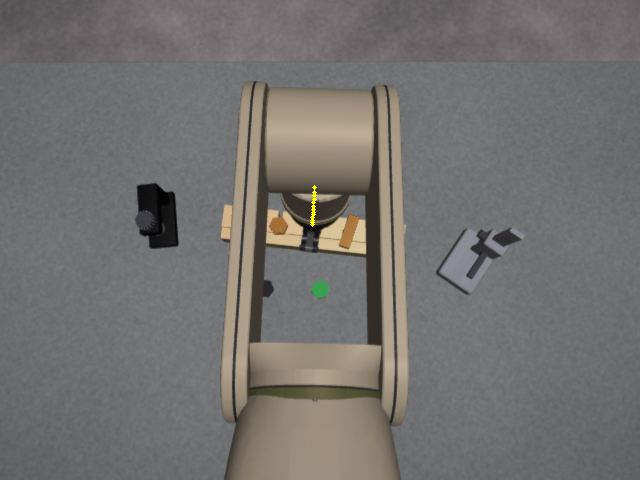

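The picture shows the closed tips about (312,490) in the crop, on the tool axis above the tall head (312,548). The gap looks like about 35 mm, although the reported height puts it at about 5 mm. I'll go down in small steps, watching the force.

```bash
python3 -m jog '[[[0,0,-0.3,0,0],[0,0,0,0,0],[0,0,0,0,0]]]'; python3 -m jog '[[[0,0,-0.3,0,0],[0,0,0,0,0],[0,0,0,0,0]]]'
python3 - <<'E'
from h import *
b=(180,280,260,380)
im=camera("scene")[:,:,::-1][b[0]:b[1],b[2]:b[3]]
cv2.imwrite("pics/scene4.png",cv2.resize(im,None,fx=6,fy=6,interpolation=cv2.INTER_CUBIC))
s=observe();print(s["tool_pos"],s["contact_force"])
E
```

```text
time_s: 4.5
tool_pos: [0.6083, 0.0311, 0.1289]
tool_rot: [0.759, 0.651, -0.0, -0.0]
contact_force: [-0.5, -0.2, -0.4]
grip_width: -0.004
time_s: 4.8
tool_pos: [0.6084, 0.0311, 0.1259]
tool_rot: [0.759, 0.651, -0.0, -0.0]
contact_force: [0.1, 0.4, 0.0]
grip_width: 0.001
[0.6084315  0.031118   0.12603571] [-0.10383077  0.93470333  0.50819907]
```

View pics/scene4.png

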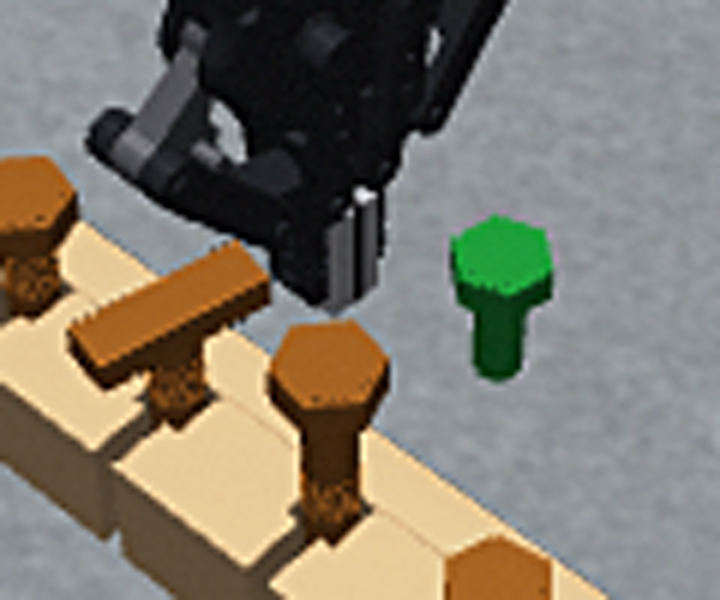

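Run:
```python
from h import *
a=camera("scene")[:,:,::-1].copy();t=camera("top")[:,:,::-1].copy();cv2.imwrite("pics/s5f.png",a);cv2.imwrite("pics/t5f.png",t)
def up(im,b,f,g):
    c=im[b[0]:b[1],b[2]:b[3]].astype(float)/255;c=(255*c**g).astype(np.uint8)
    return cv2.resize(c,None,fx=f,fy=f,interpolation=cv2.INTER_CUBIC)
cv2.imwrite("pics/s5.png",up(a,(140,240,265,365),6,.5))
cv2.imwrite("pics/t5.png",up(t,(180,270,270,370),6,.5))
```

```text
(no output)
```

View pics/s5.png

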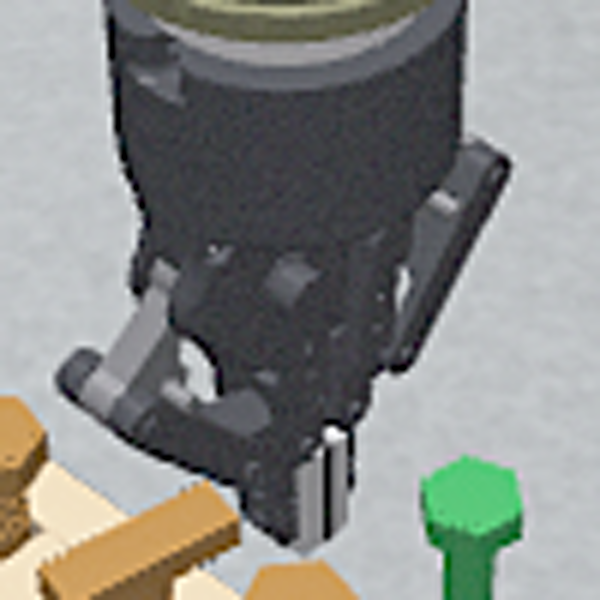

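View pics/t5.png

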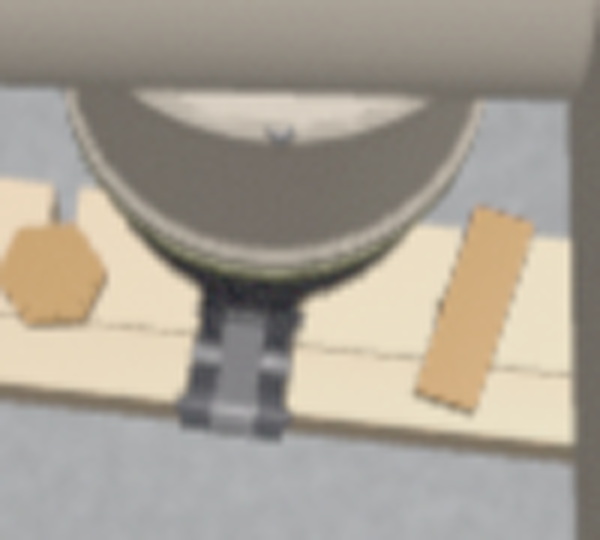

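Run:
```python
from h import *
from scipy.optimize import least_squares
th=np.radians(-8.6);j=np.array([np.cos(th),np.sin(th)])
o=np.array([282.2,205,342.2,164.2,309.2,249.2])
def f(p):
    x,y,z,d=p;A=[x+d*j[0],y+d*j[1],z];B=[x-d*j[0],y-d*j[1],z]
    return np.r_[proj("scene",A),proj("scene",B),proj("top",B)]-o
r=least_squares(f,[.608,.031,.22,.05]);print(r.x.round(4),r.fun.round(1))
r=least_squares(lambda q:f([.6084,.0311,*q]),[.22,.05]);print(r.x.round(4),r.fun.round(1))
# tip seam on +y face: s5 px (320,545)/6
u=np.array([320,548])/6+[265,140]
for z in(.107,.12,.13,.14,.15):
    X=atz("scene",u,z);print(z,(X*1000).round(1))
```

```text
[0.6073 0.0304 0.227  0.0568] [ 0.2  0.3 -1.3 -0.4 -0.9  0.5]
[0.2282 0.0571] [-0.2  0.6 -1.1 -0.6 -1.4 -0.2]
0.107 [589.7  25.9 107. ]
0.12 [598.7  32.5 120. ]
0.13 [605.6  37.6 130. ]
0.14 [612.5  42.6 140. ]
0.15 [619.4  47.7 150. ]
```

The tool's xy is confirmed by triangulating the knuckles: (607, 30). The image puts the tips at z of about 138 mm, so contact should come about 30 mm lower. I'll keep going down in small steps.

```bash
for i in 1 ; do :; done; python3 -m jog '[[[0,0,-0.4,0,0],[0,0,0,0,0],[0,0,0,0,0]]]'; python3 -m jog '[[[0,0,-0.4,0,0],[0,0,0,0,0],[0,0,0,0,0]]]'
```

```text
time_s: 5.25
tool_pos: [0.6083, 0.0311, 0.1218]
tool_rot: [0.759, 0.651, -0.0, -0.0]
contact_force: [1.5, 0.1, 0.1]
grip_width: -0.002
time_s: 5.55
tool_pos: [0.6083, 0.0311, 0.1178]
tool_rot: [0.759, 0.651, -0.0, -0.0]
contact_force: [-0.8, -0.6, -0.2]
grip_width: -0.002
```

```bash
python3 -m jog '[[[0,0,-0.4,0,0],[0,0,0,0,0],[0,0,0,0,0]]]'; python3 -m jog '[[[0,0,-0.4,0,0],[0,0,0,0,0],[0,0,0,0,0]]]'
python3 - <<'E'
from h import *
b=(180,280,260,380)
im=camera("scene")[:,:,::-1][b[0]:b[1],b[2]:b[3]]
cv2.imwrite("pics/scene6.png",cv2.resize(im,None,fx=6,fy=6,interpolation=cv2.INTER_CUBIC))
s=observe();print(s["tool_pos"],s["contact_force"])
E
```

```text
time_s: 5.85
tool_pos: [0.6083, 0.0311, 0.1138]
tool_rot: [0.759, 0.651, -0.0, -0.0]
contact_force: [-0.2, -0.6, 0.3]
grip_width: 0.002
time_s: 6.15
tool_pos: [0.6083, 0.0311, 0.1098]
tool_rot: [0.759, 0.651, -0.0, -0.0]
contact_force: [1.0, 0.2, 0.9]
grip_width: 0.004
[0.60843219 0.03112415 0.11001564] [-0.25584226  0.04946784  0.43638343]
```

View pics/scene6.png

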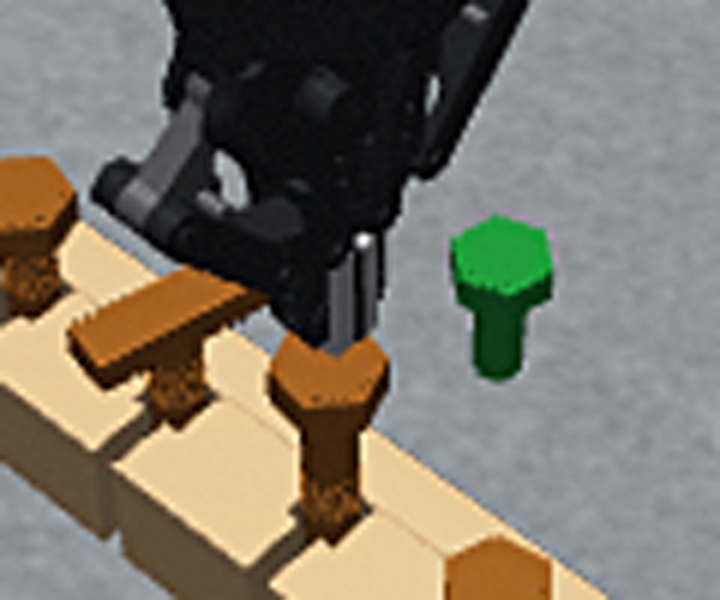

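```bash
python3 -m jog '[[[0,0,-0.5,0,0],[0,0,0,0,0],[0,0,0,0,0]]]'; python3 -m jog '[[[0,0,-0.3,0,0],[0,0,0,0,0],[0,0,0,0,0]]]';python3 -m jog '[[[0,0,-0.2,0,0],[0,0,0,0,0],[0,0,0,0,0]]]'
```

```text
time_s: 6.5
tool_pos: [0.6082, 0.0311, 0.1047]
tool_rot: [0.759, 0.651, -0.0, -0.0]
contact_force: [-0.3, -0.3, 0.0]
grip_width: -0.0
time_s: 6.8
tool_pos: [0.6084, 0.0311, 0.102]
tool_rot: [0.759, 0.651, -0.0, -0.0]
contact_force: [0.5, -0.1, 0.8]
grip_width: -0.003
time_s: 7.1
tool_pos: [0.6084, 0.0311, 0.1]
tool_rot: [0.759, 0.651, -0.0, -0.0]
contact_force: [-0.6, 0.8, 0.5]
grip_width: 0.001
```

```bash
python3 -m jog '[[[0,0,-0.2,0,0],[0,0,0,0,0],[0,0,0,0,0]]]'; python3 -m jog '[[[0,0,0,0,0]]]'
```

```text
time_s: 7.4
tool_pos: [0.6084, 0.0311, 0.0979]
tool_rot: [0.759, 0.651, -0.0, -0.0]
contact_force: [0.2, -0.3, 0.1]
grip_width: 0.001
time_s: 7.5
tool_pos: [0.6085, 0.0311, 0.0981]
tool_rot: [0.759, 0.651, 0.0, 0.0]
contact_force: [0.2, -0.5, 0.7]
grip_width: -0.003
```

```bash
python3 -m jog '[[[0,0,-0.2,0,0],[0,0,0,0,0],[0,0,0,0,0]]]'; python3 -m jog '[[[0,0,-0.2,0,0],[0,0,0,0,0],[0,0,0,0,0]]]'
python3 - <<'E'
from h import *
b=(180,280,260,380)
im=camera("scene")[:,:,::-1][b[0]:b[1],b[2]:b[3]]
cv2.imwrite("pics/scene7.png",cv2.resize(im,None,fx=6,fy=6,interpolation=cv2.INTER_CUBIC))
s=observe();print(s["tool_pos"],s["contact_force"])
E
```

```text
time_s: 7.8
tool_pos: [0.6085, 0.0311, 0.096]
tool_rot: [0.759, 0.651, -0.0, -0.0]
contact_force: [-0.2, -0.7, 0.8]
grip_width: 0.002
time_s: 8.1
tool_pos: [0.6086, 0.0311, 0.0942]
tool_rot: [0.759, 0.651, 0.0, 0.0]
contact_force: [0.2, 0.4, 2.4]
grip_width: 0.0
[0.60868    0.03108513 0.09433476] [-1.30033289  0.27278886  1.81277445]
```

View pics/scene7.png

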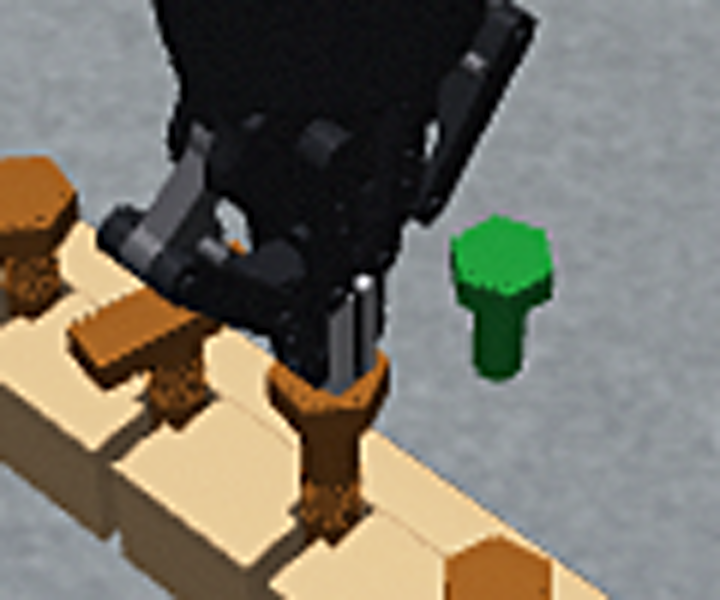

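```bash
python3 -m jog '[[[0,0,-0.2,0,0],[0,0,0,0,0],[0,0,0,0,0]]]'; python3 -m jog '[[[0,0,-0.2,0,0],[0,0,0,0,0],[0,0,0,0,0]]]'
```

```text
time_s: 8.45
tool_pos: [0.6086, 0.0311, 0.0922]
tool_rot: [0.759, 0.651, 0.0, 0.0]
contact_force: [0.6, -0.6, 3.2]
grip_width: 0.001
time_s: 8.75
tool_pos: [0.6086, 0.0311, 0.0902]
tool_rot: [0.759, 0.651, 0.0, 0.0]
contact_force: [0.2, 0.7, 4.1]
grip_width: 0.002
```

```bash
python3 -m jog '[[[0,0,-0.05,0,0],[0,0,0,0,0],[0,0,0,0,0]]]'
python3 - <<'E'
from h import *
b=(180,280,260,380)
f=camera("scene");im=f[:,:,::-1][b[0]:b[1],b[2]:b[3]]
a=cv2.imread("pics/scene0.png")[b[0]:b[1],b[2]:b[3]]
cv2.imwrite("pics/scene8.png",np.hstack([cv2.resize(q[40:95,30:95],None,fx=6,fy=6,interpolation=cv2.INTER_CUBIC) for q in(a,im)]))
s=observe();print(s["tool_pos"],s["contact_force"])
E
python3 -m jog '[[[0,0,0.5,0,0],[0,0,1,0,0],[0,0,1.5,0,0],[0,0,2,0,0],[0,0,0,0,0],[0,0,0,0,0]]]'
```

```text
time_s: 9.05
tool_pos: [0.6086, 0.0311, 0.0897]
tool_rot: [0.759, 0.651, 0.0, 0.0]
contact_force: [0.4, -0.3, 5.1]
grip_width: -0.003
[0.60857693 0.03109973 0.08970498] [-0.15021197 -0.36105131  5.03350891]
time_s: 9.7
tool_pos: [0.6091, 0.0311, 0.1407]
tool_rot: [0.759, 0.651, 0.001, 0.001]
contact_force: [-0.2, -0.3, -0.3]
grip_width: 0.0
```

View pics/scene8.png

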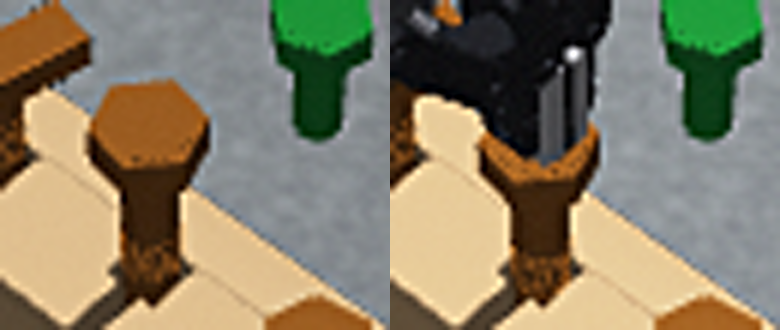

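```bash
python3 -m jog '[[[-0.4,-3,0,0,0],[-0.3,-3,0,0,0],[0,0,0,0,0],[0,0,-3,0,0],[0,0,-2.7,0,0],[0,0,0,0,0],[0,0,0,0,0],[0,0,0,0,0]]]'
python3 - <<'E'
from h import *
b=(180,300,240,400)
f=camera("scene");im=f[:,:,::-1][b[0]:b[1],b[2]:b[3]]
cv2.imwrite("pics/scene9.png",cv2.resize(im,None,fx=5,fy=5,interpolation=cv2.INTER_CUBIC))
s=observe();print(s["tool_pos"],s["contact_force"])
E
```

```text
time_s: 10.5
tool_pos: [0.6025, -0.0287, 0.0842]
tool_rot: [0.759, 0.651, 0.001, 0.001]
contact_force: [-0.4, 0.1, -0.2]
grip_width: -0.0
[ 0.60275767 -0.02880831  0.0845242 ] [-0.09705748 -0.59518653  0.11299226]
```

View pics/scene9.png

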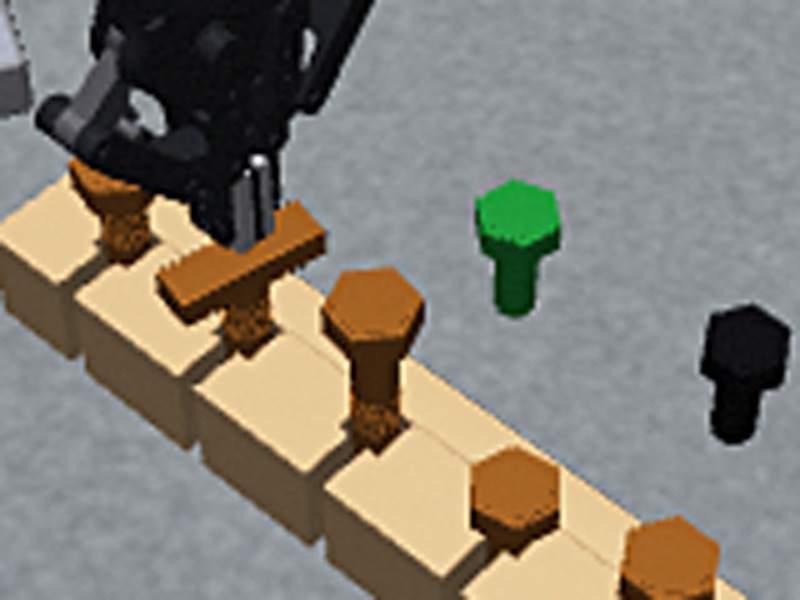

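The tall bolt has risen again, and the tips are centred just above the T-bar at about (240,245) in the crop.

```bash
python3 -m jog '[[[0,0,-0.6,0,0],[0,0,0,0,0],[0,0,0,0,0]]]'; python3 -m jog '[[[0,0,-0.3,0,0],[0,0,0,0,0],[0,0,0,0,0]]]'; python3 -m jog '[[[0,0,-0.2,0,0],[0,0,0,0,0],[0,0,0,0,0]]]'
```

```text
time_s: 10.85
tool_pos: [0.6014, -0.0289, 0.0767]
tool_rot: [0.759, 0.651, -0.0, -0.0]
contact_force: [0.2, -0.2, 0.8]
grip_width: 0.004
time_s: 11.15
tool_pos: [0.6017, -0.029, 0.0738]
tool_rot: [0.759, 0.651, 0.0, 0.0]
contact_force: [-0.7, -0.3, 1.9]
grip_width: -0.001
time_s: 11.45
tool_pos: [0.6017, -0.029, 0.0718]
tool_rot: [0.759, 0.651, 0.0, 0.0]
contact_force: [-0.3, -0.0, 2.2]
grip_width: -0.001
```

```bash
python3 -m jog '[[[0,0,-0.2,0,0],[0,0,0,0,0],[0,0,0,0,0]]]'; python3 -m jog '[[[0,0,-0.1,0,0],[0,0,0,0,0],[0,0,0,0,0]]]'
```

```text
time_s: 11.75
tool_pos: [0.6016, -0.0289, 0.0697]
tool_rot: [0.759, 0.651, 0.0, 0.0]
contact_force: [-0.2, 1.4, 3.8]
grip_width: -0.001
time_s: 12.05
tool_pos: [0.6016, -0.0289, 0.0687]
tool_rot: [0.759, 0.651, 0.0, 0.0]
contact_force: [1.0, -0.1, 4.0]
grip_width: -0.003
```

```bash
python3 - <<'E'
from h import *
b=(205,265,260,325)
f=camera("scene");im=f[:,:,::-1][b[0]:b[1],b[2]:b[3]]
a=cv2.imread("pics/scene0.png")[b[0]:b[1],b[2]:b[3]]
cv2.imwrite("pics/scene10.png",np.hstack([cv2.resize(q,None,fx=6,fy=6,interpolation=cv2.INTER_CUBIC) for q in(a,im)]))
s=observe();print(s["tool_pos"],s["contact_force"])
E
python3 -m jog '[[[0,0,0.5,0,0],[0,0,1,0,0],[0,0,2.5,0,0],[0,0,4,0,0],[0,0,0,0,0]]]'
```

```text
[ 0.60159173 -0.02890923  0.06872348] [-0.36127505 -0.52797211  4.24006211]
time_s: 12.6
tool_pos: [0.6049, -0.0293, 0.1556]
tool_rot: [0.759, 0.651, 0.003, 0.003]
contact_force: [1.0, -0.2, 0.8]
grip_width: 0.005
```

View pics/scene10.png

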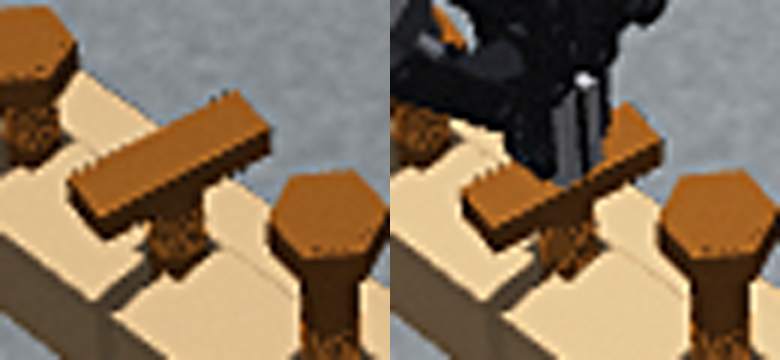

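```bash
python3 -m jog '[[[0.4,4,0,0,0],[0.5,4,0,0,0],[0.5,4,0,0,0],[0,0,0,0,0],[0,0,-3,0,0],[0,0,-3,0,0],[0,0,0,0,0],[0,0,0,0,0]]]'
python3 - <<'E'
from h import *
u=np.array([275,240])/6+[265,140]
for z in(.16,.17,.18,.19,.2,.21,.22):
    X=atz("scene",u,z)[:2]-[.608,.031];print(z,(X*1000).round(1))
b=(150,320,250,450)
f=camera("scene");im=f[:,:,::-1][b[0]:b[1],b[2]:b[3]]
cv2.imwrite("pics/scene11.png",cv2.resize(im,None,fx=3.5,fy=3.5,interpolation=cv2.INTER_CUBIC))
s=observe();print(s["tool_pos"],s["contact_force"])
E
```

```text
time_s: 13.4
tool_pos: [0.6147, 0.0906, 0.0884]
tool_rot: [0.759, 0.651, -0.001, -0.001]
contact_force: [-1.3, -1.0, 0.5]
grip_width: 0.001
0.16 [-61.7 -50.4]
0.17 [-53.2 -44. ]
0.18 [-44.8 -37.5]
0.19 [-36.3 -31.1]
0.2 [-27.8 -24.6]
0.21 [-19.4 -18.2]
0.22 [-10.9 -11.7]
[0.61596125 0.09066563 0.08987103] [ 0.16791925 -0.14401334  0.73831104]
```

View pics/scene11.png

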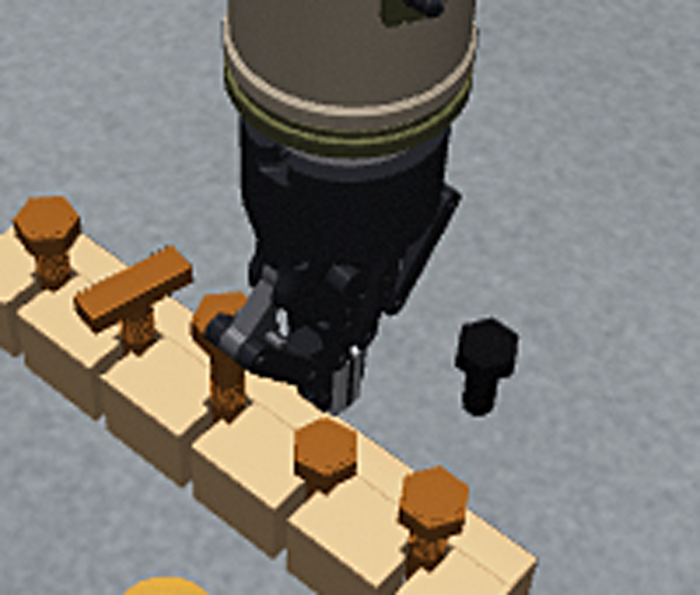

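The black and green look-alikes stand off the rack. The bronze short bolt at crop (325,450) is the right one: it's in the rack and has the lowest head. The gripper body looks clear of the neighbouring tall bolt.

```bash
python3 -m jog '[[[0,0,-2,0,0],[0,0,-0.8,0,0],[0,0,0,0,0],[0,0,0,0,0]]]'; python3 -m jog '[[[0,0,-0.4,0,0],[0,0,0,0,0],[0,0,0,0,0]]]'
python3 - <<'E'
from h import *
b=(200,320,280,420)
f=camera("scene");im=f[:,:,::-1][b[0]:b[1],b[2]:b[3]]
cv2.imwrite("pics/scene12.png",cv2.resize(im,None,fx=5,fy=5,interpolation=cv2.INTER_CUBIC))
s=observe();print(s["tool_pos"],s["contact_force"])
E
```

```text
time_s: 13.85
tool_pos: [0.616, 0.091, 0.0617]
tool_rot: [0.759, 0.651, 0.0, 0.0]
contact_force: [0.4, -1.1, 0.0]
grip_width: 0.001
time_s: 14.15
tool_pos: [0.6156, 0.0911, 0.0569]
tool_rot: [0.759, 0.651, 0.0, 0.0]
contact_force: [-0.7, -0.0, 0.3]
grip_width: 0.0
[0.61559075 0.09112067 0.0568461 ] [ 0.76537995 -0.75667076  1.24168125]
```

View pics/scene12.png

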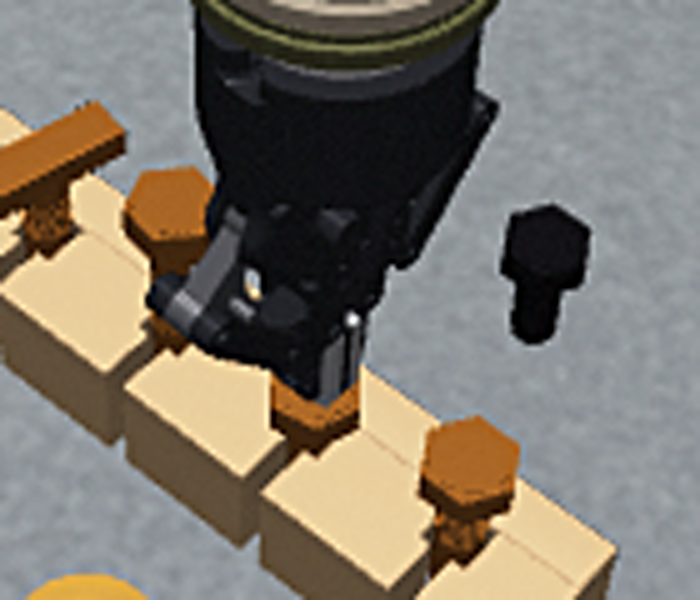

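```bash
python3 -m jog '[[[0,0,-0.3,0,0],[0,0,0,0,0],[0,0,0,0,0]]]'; python3 -m jog '[[[0,0,-0.2,0,0],[0,0,0,0,0],[0,0,0,0,0]]]'
```

```text
time_s: 14.5
tool_pos: [0.6157, 0.0912, 0.0538]
tool_rot: [0.759, 0.651, 0.0, 0.0]
contact_force: [0.6, -0.2, 0.8]
grip_width: 0.005
time_s: 14.8
tool_pos: [0.6157, 0.0911, 0.0518]
tool_rot: [0.759, 0.651, 0.0, 0.0]
contact_force: [0.0, -0.5, 2.9]
grip_width: 0.002
```

```bash
python3 -m jog '[[[0,0,-0.2,0,0],[0,0,0,0,0],[0,0,0,0,0]]]'
```

```text
time_s: 15.1
tool_pos: [0.6157, 0.0911, 0.0498]
tool_rot: [0.759, 0.651, 0.0, 0.0]
contact_force: [-0.2, 0.0, 3.6]
grip_width: -0.002
```

```bash
python3 -m jog '[[[0,0,-0.15,0,0],[0,0,0,0,0],[0,0,0,0,0]]]'
python3 - <<'E'
from h import *
b=(260,320,315,375)
f=camera("scene");im=f[:,:,::-1][b[0]:b[1],b[2]:b[3]]
a=cv2.imread("pics/scene0.png")[b[0]:b[1],b[2]:b[3]]
cv2.imwrite("pics/scene13.png",np.hstack([cv2.resize(q,None,fx=6,fy=6,interpolation=cv2.INTER_CUBIC) for q in(a,im)]))
s=observe();print(s["tool_pos"],s["contact_force"])
E
```

```text
time_s: 15.4
tool_pos: [0.6157, 0.0911, 0.0483]
tool_rot: [0.759, 0.651, 0.0, 0.0]
contact_force: [0.7, 0.4, 5.4]
grip_width: 0.003
[0.61564062 0.09111189 0.04824705] [ 1.13535299 -0.10723348  5.72339331]
```

View pics/scene13.png

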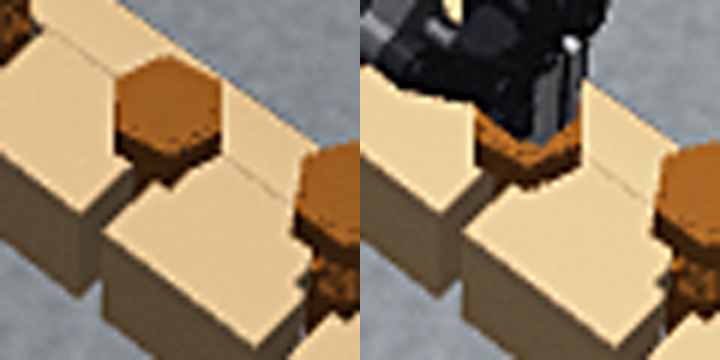

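```bash
python3 -m jog '[[[0,0,0.5,0,0],[0,0,1,0,0],[0,0,2.5,0,0],[0,0,4,0,0],[0,0,4,0,0],[0,0,4,0,0],[0,0,0,0,0],[0,0,0,0,0]]]'
python3 - <<'E'
from h import *
f=camera("scene")[:,:,::-1];b=(190,350,240,420)
cv2.imwrite("pics/scene14f.png",f);cv2.imwrite("pics/scene14.png",cv2.resize(f[b[0]:b[1],b[2]:b[3]],None,fx=3.7,fy=3.7,interpolation=cv2.INTER_CUBIC))
s=observe();print(s["tool_pos"],s["contact_force"])
for n in("scene0","scene14f"):
    hsv=cv2.cvtColor(cv2.imread(f"pics/{n}.png"),cv2.COLOR_BGR2HSV)
    m=((hsv[...,0]<16)&(hsv[...,1]>165)&(hsv[...,2]>110)).astype(np.uint8);q=np.zeros_like(m);q[190:310,240:400]=m[190:310,240:400]
    k,l,st,ce=cv2.connectedComponentsWithStats(q)
    print(n,[ce[i].round(1).tolist() for i in range(1,k) if st[i,4]>40])
E
```

```text
time_s: 16.25
tool_pos: [0.6161, 0.0912, 0.2099]
tool_rot: [0.759, 0.651, 0.001, 0.001]
contact_force: [-0.0, -0.4, -0.2]
grip_width: -0.003
[0.61505843 0.09106764 0.20786395] [ 0.13939304 -0.14199128 -0.62842467]
scene0 [[262.7, 212.0], [287.4, 230.2], [314.2, 240.3], [342.5, 277.1], [373.6, 291.7]]
scene14f [[262.7, 212.0], [287.4, 230.2], [314.2, 240.4], [342.6, 277.2], [373.6, 291.7]]
```

View pics/scene14f.png

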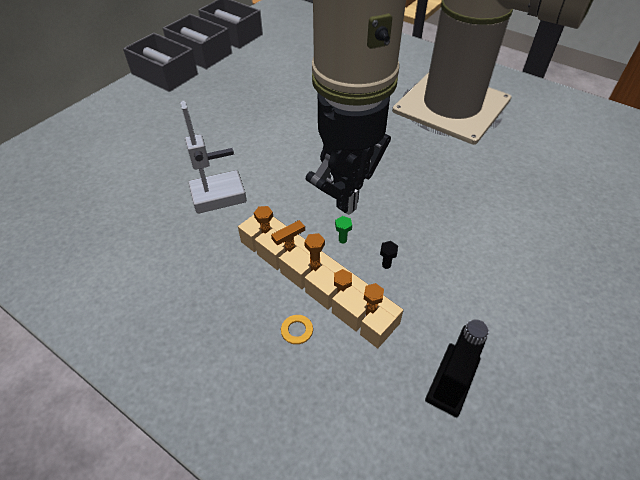

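All five bolt heads are back within 0.1 px of where they started. The gauge, clamp, washer and look-alikes haven't moved, and the gripper is free in the air.

```bash
python3 -m jog '[[[0,0,0,0,0],[0,0,0,0,0]]]'; python3 -c "
from station import *
print(close_job())"
```

```text
time_s: 16.5
tool_pos: [0.6144, 0.091, 0.2061]
tool_rot: [0.759, 0.651, -0.001, -0.001]
contact_force: [-0.5, 0.1, -0.6]
grip_width: -0.003
the job is handed in; nothing more can be done
None
```

I pressed the three bolts in the order asked, tallest, then T-headed, then shortest, each with the closed fingertips, and let each rise again. The job was handed in at about 16.5 s; no verdict was reported.

| Bolt | Force read at full press | Sink (from tool height) |
|---|---|---|
| Tallest | about 5 N | about 5 mm |
| T-headed | about 4 N | about 5 mm |
| Shortest | about 5.5 N | about 5 mm |

- **Final checks:** All five bolt heads were back within 0.1 px of their first positions. To the eye, the height gauge, clamp, washer and both look-alikes had not moved. The gripper was in free air with only sensor noise on the force reading.
- **What disagreed:** The fingertips met the heads about 31 mm lower, by the reported tool height, than the stated 19 mm tip offset predicts. The camera showed the same gap, so I went down in small steps and stopped on force and picture instead. I did not find the cause.

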